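# Find the scrap-chest board that rocks and push it open

### The job

Three of the four compartments of the scrap-clay chest are packed full, so their boards cannot tip; one still has room. With the fingertips, press gently on the boards one after another to find the one that rocks, then push that board's end down until it is tipped wide open and stays so, and move clear. Pick nothing up and leave the other things where they lie.

Things in the scene. Friction and masses are not known exactly. Their poses are not given: they have to be found in the camera images.
- chest: dark-wood chest fixed on the bench, 220 (x) by 532 (y) by 125 mm high, with four identical light-wood boards flush in its top, in a row along its y. Origin: centre of its underside. x runs across the row (away from the robot at yaw 0; yaw within 0.2 rad), z up. Dark rails between boards are 27 mm wide, the margins before and beyond the boards 43 mm, at the ends of the row 50 mm.
- board1_mid (a point): centre of the top face of board 1 when level, 125 mm above the bench (fixed to the chest, does not tip). Each board is 130 mm (chest x) by 87 mm (chest y), 14 mm thick. It is hung on a pivot line along the chest's y through its middle, 7 mm under this point, so one end goes down as the other rises.
- board2_mid (a point): centre of the top face of board 2 when level, 125 mm above the bench (fixed to the chest, does not tip). Same size and pivot as board 1; boards 1 to 4 run in order, 115 mm apart, towards the chest's -y. Under the free board the chest is empty for 85 mm down.
- board3_mid (a point): centre of the top face of board 3 when level, 125 mm above the bench (fixed to the chest, does not tip). Same size and pivot as board 1; boards 1 to 4 run in order, 115 mm apart, towards the chest's -y. Under the free board the chest is empty for 85 mm down.
- board4_mid (a point): centre of the top face of board 4 when level, 125 mm above the bench (fixed to the chest, does not tip). Same size and pivot as board 1; boards 1 to 4 run in order, 115 mm apart, towards the chest's -y. Under the free board the chest is empty for 85 mm down.
- board1 (a joint): tip angle of board 1 in rad: 0 level, positive with the end towards the robot (chest -x) pushed down, negative with the other end down. Any one of the four may be the free one: it tips either way to a stop at 0.95 under about 2 to 4 N at its end, is balanced, and stays at whatever angle it is left. The boards over packed compartments give less than 0.06 (about 3 mm at their end), then are rigid.
- board2 (a joint): tip angle of board 2 in rad: 0 level, positive with the end towards the robot (chest -x) pushed down, negative with the other end down. As board 1.
- board3 (a joint): tip angle of board 3 in rad: 0 level, positive with the end towards the robot (chest -x) pushed down, negative with the other end down. As board 1.
- board4 (a joint): tip angle of board 4 in rad: 0 level, positive with the end towards the robot (chest -x) pushed down, negative with the other end down. As board 1.
- knife: fettling knife, about 130 mm long, 14 mm wide, 9 mm high, lying across the chest's top on the rail between boards 2 and 3; origin under its middle
- rib: flat wooden throwing rib, 28 by 85 by 8 mm, lying on the far margin of the chest's top; origin under its middle
- weight: small brass weight, 30 mm across, 24 mm high, on the far corner of the chest's top at the -y end; origin under its middle
- testbowl: tiny fired-clay test bowl, 44 mm across, 22 mm high, on the far corner of the chest's top at the +y end; origin under its middle
- bowl1: clay bowl, 130 mm across, 55 mm high, on the bench left of the chest; origin under its middle
- bowl2: small clay bowl, 100 mm across, 45 mm high, on the bench left of the chest, beyond the larger bowl; origin under its middle
- glazejar: white lidded jar, 68 mm across, 85 mm high, on the bench right of the chest; origin under its middle
- waterpot: clay cup, 84 mm across, 80 mm high, on the bench right of the chest; origin under its middle

How it is judged:
By the outcome, as a careful person would: the job done as asked, in the order asked, and still so for the second after the job is handed in, with the robot touching nothing.
It also fails if it takes over 48 s, if anything falls off the work surface, if the arm or the gripper's body presses on something with over 40 N, if the wrist force passes 120 N, or if a joint passes its speed limit or range.

### The arm

A 6-joint arm with a two-finger parallel gripper is mounted at the origin on the work surface. World frame = base frame: x ahead of the robot, y to its left, z up, the work surface at z = 0. Lengths are in m, angles in rad, forces in N, time in s.
With the tool pointing down it reaches from about 0.35 to 0.875 m from the base axis. Payload 4.2 kg.
Tool frame: the origin (TCP) lies midway between the tips of the shut fingers; the grasp point (between the pads) lies 19 mm behind it; z points along the fingers, y is the direction in which the jaws open and shut (so a half turn about z gives the same grasp; the last joint's range is limited). The gripper opens to 87 mm and grips with 3 to 60 N. Pads are 19 mm wide; open, the fingers measure 117 mm over their backs; the gripper's body (75 mm by 190 mm) begins 51 mm behind the grasp point.
Start: joints at [-0.955, 0.385, 0.008, 0, -1.194, -0.259], TCP at [0.218, -0.586, 0.223] pointing down, gripper open.
Joint ranges: [-3.14, 3.14], [-1.21, 2.06], [-1.07, 1.41], [-3.16, 2.05], [-2.99, -0.16], [-3.1, 3.1]. Speed limits (rad/s): [2.79, 2.79, 3.14, 3.14, 3.14, 3.14].

### API

Orientations are given as a rotation vector (axis times angle).
In Python, from rig import manip, capture, spotter gives the robot as it stands.
- The arm moves only by the tool apply_moves, never from a script. Its argument "plan" is a list of rows, each a list of 3 entries, a list of its own where there are three numbers: the shift along the tool's x, y, z in cm, then the turn, a rotation vector about the tool's x, y, z in rad, then the gripper's target within -1 to 1 (shut at 1, half-way at 0, fully open at -1). A call has 1 to 12 rows; each row shifts and turns the commanded pose from where the row before left it, along the tool's axes as they then stand; what a row does not reach is not made up. A row lasts 1/8 s, in which the tool goes at most 62.5 mm and 10.7 degrees, less where a joint would pass 70% of its speed; a pose out of reach is approached as far as the arm can. A call is refused whole if a number of a shift passes 6.25 or a number of a turn 0.188, either way. A call with a gripper value outside its range is refused whole. The fingers move at their own pace and stop on an object; the grip force is fixed at half the most. Time passes only in rows, so rows that do not move let the fingers close. It gives the time, the measured TCP pose, the force and the opening at its end, in the units of the state.
- manip.read_state(): the state, without advancing time (a new reading comes with each control period).
- capture(name): name is "scene" or "top"; returns a dict with "img" (480x640x3 uint8, red, green, blue), "mtx" (3x3 intrinsics, pixels), "T" (4x4, takes a point from camera to world coordinates). Camera axes: x right, y down, z forward; pixel columns grow to the right and rows downward; lengths in m; the calibration is good to about 2 mm. A picture is of the moment at which its call begins. There is no depth.
- manip.close_job(): hands the job in, once; it reports no verdict.
Trained networks look in a picture, given as the dict that the camera call returned (one of the last four; its "shot" number tells which), for a name from the list of things; names that differ only in an ending like _2 or _b are one class to them, and where a whole thing is asked for, a point or a joint stands for the part that bears it (a point fixed in the world has none). Each returns a list of dicts, best first, with "conf" (0 to 1); they miss things now and then, are a little off and sometimes report something else, mostly with a low value. They report only what shows in the picture. A call takes as long as a camera call.
- spotter.boxes_of(picture, thing): "extent" ([centre column, centre row, width, height] in pixels, round what is visible of it).
- spotter.masks_of(picture, thing): "region" (480x640 bool, what is visible of it) and "extent" ([centre column, centre row, width, height] in pixels, round what is visible of it).
- spotter.pinpoint(picture, thing): "position" ([column, row] in pixels: a listed point, or the origin of a listed thing).
The state is a dict: "clock": time; "joints": joint angles; "joint_vel": joint speeds; "tau": joint torques, N m; "tcp_pos": TCP position; "ee_rot": TCP orientation; "contact_force": force on the tool from outside, world axes, zero at the start; "ft_torque": the same for the moment, N m; "finger_gap": finger opening in m.
Only numpy, scipy, OpenCV 4.12 (cv2) and the standard library are available. Lean on these libraries where they do the work, as an engineer would, in place of code of your own. Each camera call takes 0.05 s, during which the arm holds its last target. There are 200 camera calls.

## Working session

There is one attempt and no reset: what is moved stays moved. The work goes in short steps, Python scripts to look and compute and a tool call to move; the robot and the scene stay as the last step left them, time stands still between calls to the robot, and variables do not carry over. Pictures are saved under pics/ and viewed, on a budget of 10 in all, crops included, one or two more only if the job needs it, and the job is handed in when it is done.

Besides the shell and the picture viewer there is one more tool, called after "Request:" by a JSON object that holds its "op" and its "data", one argument or row to a line. apply_moves: Moves the arm, as the interface text tells. Its arguments: {"type":"object","properties":{"plan":{"type":"array"}},"required":["plan"]}

```bash
mkdir -p pics && cat > h.py <<'E'
import numpy as np, cv2
from rig import manip, capture, spotter
def ray(c,px,z):
    K,T=np.array(c["mtx"]),np.array(c["T"])
    d=T[:3,:3]@np.linalg.solve(K,[px[0],px[1],1.]); o=T[:3,3]
    return o+d*(z-o[2])/d[2]
def save(c,n): cv2.imwrite(f"pics/{n}.png",c["img"][:,:,::-1])
E
python3 - <<'E'
from h import *
np.set_printoptions(precision=4,suppress=True)
s=manip.read_state()
for k,v in s.items(): print(k,np.array(v))
for n in("scene","top"):
    c=capture(n); save(c,n+"1")
    print(n, np.array(c["T"])[:3,3])
    for t in["board1_mid","board2_mid","board3_mid","board4_mid"]:
        for d in spotter.pinpoint(c,t)[:2]: print(t,np.round(d["position"]),round(d["conf"],2),ray(c,d["position"],.125))
    for t,z in[("chest",0),("knife",.125),("rib",.125),("weight",.125),("testbowl",.125),("glazejar",0),("waterpot",0)]:
        for d in spotter.pinpoint(c,t)[:1]: print(t,np.round(d["position"]),round(d["conf"],2),ray(c,d["position"],z))
E
```

```text
clock 0.0
joints [-0.9554  0.3856  0.0066 -0.0005 -1.194  -0.2586]
joint_vel [-0.0013  0.0012 -0.0001  0.0023  0.0002 -0.0001]
tau [ -0.0005 -39.0669  18.7407   4.2201   0.011   -0.0002]
tcp_pos [ 0.2181 -0.5851  0.2214]
ee_rot [ 0.5571 -3.0913 -0.0034]
contact_force [-0.782   0.1625 -0.8044]
ft_torque [-0.011  -0.0181  0.0066]
finger_gap 0.0869203064302985
scene [ 1.155  -0.4034  0.8199]
board1_mid [378. 210.] 0.93 [0.5662 0.1485 0.125 ]
board3_mid [297. 248.] 0.87 [ 0.5629 -0.0789  0.125 ]
board4_mid [251. 270.] 0.82 [ 0.5651 -0.1923  0.125 ]
chest [324. 274.] 0.7 [ 0.5692 -0.0122  0.    ]
knife [322. 244.] 0.71 [ 0.5834 -0.027   0.125 ]
weight [342. 230.] 0.72 [0.5722 0.035  0.125 ]
testbowl [422. 218.] 0.47 [0.6482 0.2114 0.125 ]
glazejar [153. 393.] 0.56 [ 0.6325 -0.4579  0.    ]
waterpot [122. 312.] 0.87 [ 0.4044 -0.4507 -0.    ]
top [0.2153 0.0077 1.665 ]
board1_mid [271. 237.] 0.63 [0.5631 0.1564 0.125 ]
board2_mid [308. 237.] 0.73 [0.566  0.0476 0.125 ]
board3_mid [352. 234.] 0.97 [ 0.5748 -0.0831  0.125 ]
board4_mid [390. 237.] 0.92 [ 0.5683 -0.1935  0.125 ]
board4_mid [254. 213.] 0.54 [0.6371 0.2094 0.125 ]
chest [332. 243.] 0.61 [ 0.5742 -0.0263  0.    ]
knife [330. 232.] 0.71 [ 0.5825 -0.0182  0.125 ]
rib [287. 209.] 0.71 [0.6501 0.1116 0.125 ]
weight [409. 210.] 0.42 [ 0.6506 -0.2532  0.125 ]
testbowl [252. 213.] 0.75 [0.6361 0.2144 0.125 ]
glazejar [467. 226.] 0.91 [ 0.6361 -0.4568  0.    ]
waterpot [467. 293.] 0.55 [ 0.4199 -0.4463  0.    ]
```

View pics/scene1.png

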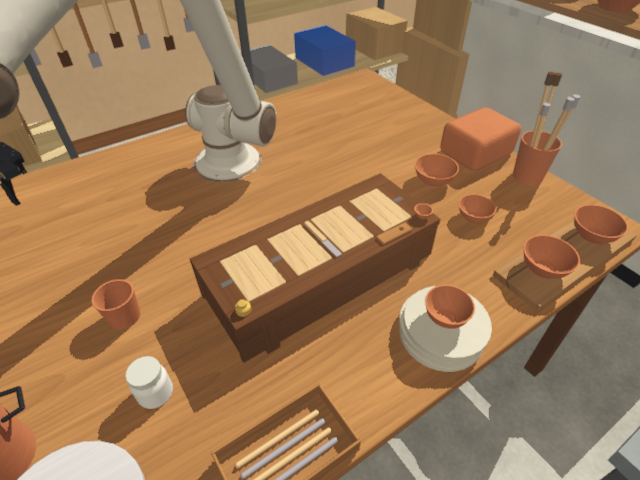

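View pics/top1.png

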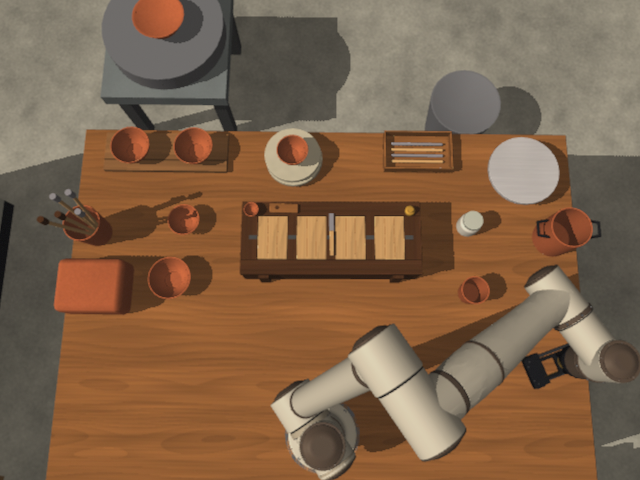

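The scene picture shows four level boards at about (252,270), (299,248), (342,229) and (380,210), with board 4 nearest the arm. The top picture shows them at columns 390, 351, 311 and 272, row 238, with the knife at column 331. The networks' board points agree with this. I'll refine the positions with colour segmentation.

```bash
python3 - <<'E'
from h import *
np.set_printoptions(precision=4,suppress=True)
for n,(x0,x1,y0,y1) in {"top":(240,422,205,270),"scene":(195,440,175,320)}.items():
    c=capture(n); im=c["img"]
    m=np.zeros(im.shape[:2],np.uint8)
    g=(im[...,0]>170)&(im[...,1]>130)&(im[...,2]>70)
    m[y0:y1,x0:x1]=g[y0:y1,x0:x1]
    m=cv2.morphologyEx(m,cv2.MORPH_CLOSE,np.ones((3,3)))
    cs,_=cv2.findContours(m,cv2.RETR_EXTERNAL,cv2.CHAIN_APPROX_NONE)
    for k in cs:
        if cv2.contourArea(k)<250: continue
        w=np.array([ray(c,p[0],.125)[:2] for p in k],np.float32)
        r=cv2.minAreaRect((w*1000)); print(n,cv2.contourArea(k),np.array(r[0]),np.array(r[1]),round(r[2],1))
E
```

```text
top 1109.5 [564.48    38.2903] [123.7245  82.7071] 0.7
top 1091.0 [563.0609 153.0886] [123.7055  82.8028] 0.7
top 1126.0 [ 568.8568 -191.1753] [126.8291  82.9938] 0.7
top 1113.0 [567.4349 -76.6173] [127.2943  82.4332] 0.3
scene 2052.0 [ 575.8881 -202.3931] [148.4464 110.3304] 0.4
scene 2364.0 [795.5167  84.8019] [129.3854 336.4974] 15.9
scene 1663.5 [566.0645 -76.347 ] [131.6311  87.562 ] 0.2
scene 1752.5 [565.0325  30.3906] [133.492  105.0877] 0.5
scene 1544.5 [576.7913 144.9433] [108.1326 161.9401] 88.9
scene 5216.0 [357.7974 -23.8262] [194.3306 493.6992] 0.6
```

Request:
{"op": "apply_moves", "data": {
  "plan": [
    [[0,0,0],[0,0,0.179],1],
    [[0,0,0],[0,0,0.178],1],
    [[0,0,0],[0,0,0],1],
    [[0,0,0],[0,0,0],1]
  ]
}}

```text
clock: 1.8
tcp_pos: [0.2183, -0.5856, 0.2226]
ee_rot: [0.004, -3.142, 0.0]
contact_force: [0.8, 0.2, -0.7]
finger_gap: 0.0549
```

Boards 4 to 1 come out at (0.569,-0.191), (0.567,-0.077), (0.5645,0.038) and (0.563,0.153). The 115 mm spacing matches what was given, and the yaw is about 0.01. Next I move over the near end of board 4.

Request:
{"op": "apply_moves", "data": {
  "plan": [
    [[-3,3.95,0],[0,0,0],1],
    [[-3,3.95,0],[0,0,0],1],
    [[-3,3.95,0],[0,0,0],1],
    [[-3,3.95,0],[0,0,0],1],
    [[-3,3.95,0],[0,0,0],1],
    [[-3,3.95,0],[0,0,0],1],
    [[-3,3.95,0],[0,0,0],1],
    [[-3,3.95,0],[0,0,0],1],
    [[-3,3.95,0],[0,0,0],1],
    [[-3,3.95,0],[0,0,0],1],
    [[0,0,3],[0,0,0],1],
    [[0,0,2.5],[0,0,0],1]
  ]
}}

```text
clock: 3.3
tcp_pos: [0.5188, -0.1898, 0.1668]
ee_rot: [-0.005, 3.141, 0.0]
contact_force: [0.3, 0.1, 0.3]
finger_gap: 0.0006
```

Request:
{"op": "apply_moves", "data": {
  "plan": [
    [[0,0,1.5],[0,0,0],1],
    [[0,0,1],[0,0,0],1],
    [[0,0,0],[0,0,0],1],
    [[0,0,0],[0,0,0],1]
  ]
}}

```text
clock: 3.8
tcp_pos: [0.519, -0.191, 0.1434]
ee_rot: [0.0, 3.14, -0.001]
contact_force: [0.9, -0.3, -0.2]
finger_gap: 0.0003
```

Request:
{"op": "apply_moves", "data": {
  "plan": [
    [[0,0,1],[0,0,0],1],
    [[0,0,0.5],[0,0,0],1],
    [[0,0,0.3],[0,0,0],1],
    [[0,0,0.2],[0,0,0],1],
    [[0,0,0],[0,0,0],1]
  ]
}}

```text
clock: 4.42
tcp_pos: [0.5179, -0.1907, 0.1242]
ee_rot: [0.001, -3.141, 0.001]
contact_force: [-4.9, 2.4, 10.2]
finger_gap: 0.0007
```

Request:
{"op": "apply_moves", "data": {
  "plan": [
    [[0,0,0.15],[0,0,0],1],
    [[0,0,0.15],[0,0,0],1],
    [[0,0,0],[0,0,0],1]
  ]
}}

```text
clock: 4.8
tcp_pos: [0.5179, -0.1907, 0.124]
ee_rot: [-0.003, 3.142, -0.002]
contact_force: [-9.5, 5.8, 23.5]
finger_gap: 0.0005
```

Board 4 is rigid: 23 N and no movement. Board 3 is next.

Request:
{"op": "apply_moves", "data": {
  "plan": [
    [[0,0,-3],[0,0,0],1],
    [[0.1,3.8,0],[0,0,0],1],
    [[0.1,3.8,0],[0,0,0],1],
    [[0,3.8,0],[0,0,0],1],
    [[0,0,1.5],[0,0,0],1],
    [[0,0,0.7],[0,0,0],1],
    [[0,0,0.4],[0,0,0],1],
    [[0,0,0.2],[0,0,0],1],
    [[0,0,0],[0,0,0],1]
  ]
}}

```text
clock: 5.92
tcp_pos: [0.5158, -0.0772, 0.1241]
ee_rot: [-0.001, -3.141, 0.0]
contact_force: [-8.0, 6.1, 16.9]
finger_gap: 0.0002
```

Board 3 is also rigid (17 N, no give). Board 2 is next, passing 18 mm above the knife.

Request:
{"op": "apply_moves", "data": {
  "plan": [
    [[0,0,-3.5],[0,0,0],1],
    [[0,0,0],[0,0,0],1],
    [[0.1,3.8,0],[0,0,0],1],
    [[0.1,3.8,0],[0,0,0],1],
    [[0.1,3.9,0],[0,0,0],1],
    [[0,0,0],[0,0,0],1],
    [[0,0,2],[0,0,0],1],
    [[0,0,0.7],[0,0,0],1],
    [[0,0,0.4],[0,0,0],1],
    [[0,0,0.2],[0,0,0],1],
    [[0,0,0],[0,0,0],1]
  ]
}}

```text
clock: 7.3
tcp_pos: [0.5135, 0.0377, 0.1243]
ee_rot: [0.001, 3.141, -0.001]
contact_force: [-2.3, -2.0, 2.9]
finger_gap: 0.0004
```

Request:
{"op": "apply_moves", "data": {
  "plan": [
    [[0,0,0.2],[0,0,0],1],
    [[0,0,0.1],[0,0,0],1],
    [[0,0,0.1],[0,0,0],1],
    [[0,0,0],[0,0,0],1]
  ]
}}

```text
clock: 7.8
tcp_pos: [0.5136, 0.0377, 0.124]
ee_rot: [-0.002, 3.14, -0.002]
contact_force: [-9.6, -0.6, 23.8]
finger_gap: 0.0008
```

Board 2 is rigid too (24 N, no give). Board 1 is next, pressing slightly further in from the edge.

Request:
{"op": "apply_moves", "data": {
  "plan": [
    [[0,0,-3.5],[0,0,0],1],
    [[0,0,0],[0,0,0],1],
    [[-0.2,3.8,0],[0,0,0],1],
    [[-0.2,3.8,0],[0,0,0],1],
    [[-0.1,3.9,0],[0,0,0],1],
    [[0,0,0],[0,0,0],1],
    [[0,0,2],[0,0,0],1],
    [[0,0,0.7],[0,0,0],1],
    [[0,0,0.5],[0,0,0],1],
    [[0,0,0.3],[0,0,0],1],
    [[0,0,0.2],[0,0,0],1],
    [[0,0,0],[0,0,0],1]
  ]
}}

```text
clock: 9.3
tcp_pos: [0.5186, 0.1532, 0.1177]
ee_rot: [0.001, 3.141, 0.0]
contact_force: [-2.4, -0.7, 1.1]
finger_gap: 0.0003
```

Board 1 gives way at about 1 N, so it is the free one. I'll push it down. Geometry puts the stop at a tip height of about 0.081 m.

Request:
{"op": "apply_moves", "data": {
  "plan": [
    [[0,0,0.5],[0,0,0],1],
    [[0,0,0.5],[0,0,0],1],
    [[0,0,0.5],[0,0,0],1],
    [[0,0,0.5],[0,0,0],1],
    [[0,0,0.5],[0,0,0],1],
    [[0,0,0.3],[0,0,0],1],
    [[0,0,0],[0,0,0],1]
  ]
}}

```text
clock: 10.18
tcp_pos: [0.5179, 0.1532, 0.0889]
ee_rot: [-0.001, -3.14, 0.001]
contact_force: [-0.8, 1.5, 1.8]
finger_gap: 0.0005
```

```bash
python3 - <<'E'
from h import *
c=capture("scene"); cv2.imwrite("pics/s2.png",cv2.resize(c["img"][100:340,180:500,::-1],(800,600),interpolation=cv2.INTER_CUBIC))
E
```

```text
(no output)
```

View pics/s2.png

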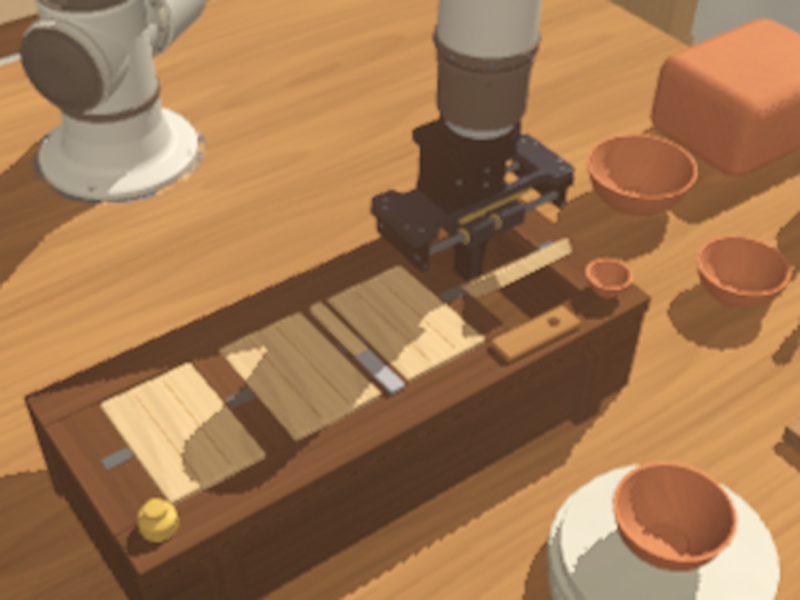

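Board 1 stands tipped, with its raised far edge running from (470,290) to (570,245) in the crop. The other boards are level and the knife, rib, weight and test bowl are undisturbed. Now I continue to the stop.

Request:
{"op": "apply_moves", "data": {
  "plan": [
    [[0,0,0.4],[0,0,0],1],
    [[0,0,0.3],[0,0,0],1],
    [[0,0,0],[0,0,0],1]
  ]
}}

```text
clock: 10.6
tcp_pos: [0.5182, 0.1532, 0.0821]
ee_rot: [-0.001, -3.141, 0.0]
contact_force: [-1.0, -0.4, 0.7]
finger_gap: 0.0005
```

Request:
{"op": "apply_moves", "data": {
  "plan": [
    [[0,0,0.2],[0,0,0],1],
    [[0,0,0.1],[0,0,0],1],
    [[0,0,0],[0,0,0],1]
  ]
}}

```text
clock: 10.98
tcp_pos: [0.5185, 0.1533, 0.08]
ee_rot: [-0.0, 3.141, -0.0]
contact_force: [-2.2, -0.4, 4.0]
finger_gap: 0.0001
```

Request:
{"op": "apply_moves", "data": {
  "plan": [
    [[0,0,0.2],[0,0,0],1],
    [[0,0,0],[0,0,0],1]
  ]
}}

```text
clock: 11.22
tcp_pos: [0.5188, 0.1534, 0.0795]
ee_rot: [-0.001, 3.14, -0.0]
contact_force: [-3.8, -1.4, 11.8]
finger_gap: 0.0008
```

The force rise at 0.0795 m matches the stop. I'll retreat up and clear towards the robot.

Request:
{"op": "apply_moves", "data": {
  "plan": [
    [[0,0,-0.5],[0,0,0],1],
    [[0.2,0,-1],[0,0,0],1],
    [[0,0,-2],[0,0,0],1],
    [[0,0,-3],[0,0,0],1],
    [[0,0,-4],[0,0,0],1],
    [[1,0,-3],[0,0,0],1],
    [[3,0,-1],[0,0,0],1],
    [[3,0,0],[0,0,0],1],
    [[3,0,0],[0,0,0],1],
    [[2,0,0],[0,0,0],1],
    [[0,0,0],[0,0,0],1]
  ]
}}

```text
clock: 12.6
tcp_pos: [0.3956, 0.1532, 0.223]
ee_rot: [-0.002, 3.141, 0.001]
contact_force: [0.4, 0.1, 0.2]
finger_gap: 0.0002
```

```bash
python3 - <<'E'
from h import *
c=capture("scene"); cv2.imwrite("pics/s3.png",cv2.resize(c["img"][100:340,180:500,::-1],(800,600),interpolation=cv2.INTER_CUBIC))
print(manip.read_state()["contact_force"], manip.read_state()["tcp_pos"])
E
```

```text
[-0.43630514  0.20981459  1.00449162] [0.39644015 0.15348692 0.22304781]
```

View pics/s3.png

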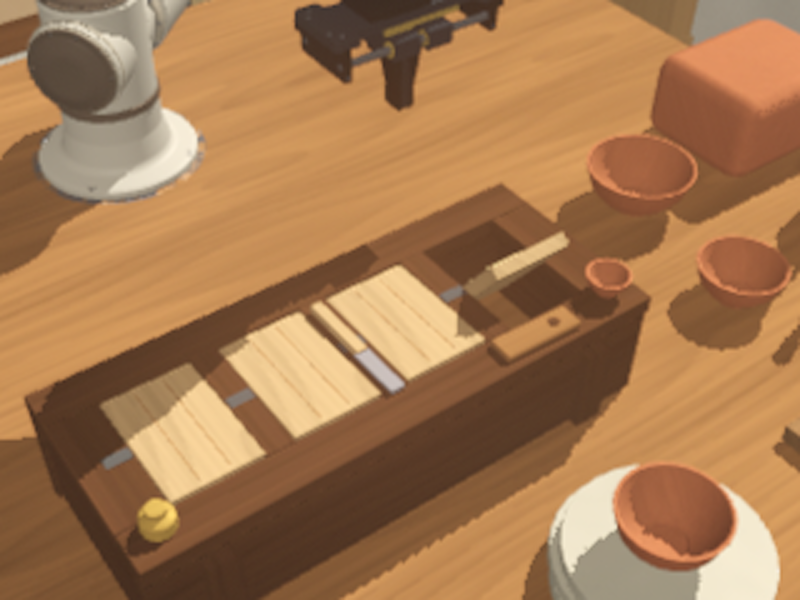

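Board 1 stays tipped wide open, with its raised edge at about (530,255) in the crop. The gripper is clear at about (400,60), and the knife, rib, weight, test bowl and bowls have not moved.

```bash
python3 -c "
from rig import manip
print(manip.close_job())"
```

```text
the job is handed in; nothing more can be done
None
```

Board 1 was the free one. It is tipped wide open with its near end down, and the job is handed in at about 12.7 s on the robot's clock.

- **Finding it:** I pressed on the near ends in the order 4, 3, 2, 1 with the shut fingertips. Boards 4, 3 and 2 held rigid at 17 to 24 N with no measurable give. Board 1 gave way at about 1 N.
- **Tipping it:** I pushed its end down until the force rose to about 12 N with the fingertips at 0.0795 m. I had worked out about 0.081 m for the 0.95 rad stop. The angle itself was not measured directly.
- **Last checks:** After moving clear, the camera shows board 1 still tipped and the other three level. The knife, rib, weight, test bowl and the bowls beside the chest look undisturbed. That last picture does not take in the glaze jar and water pot, so I did not recheck them. The gripper is clear, with the force back at noise level (about 1 N).

No check failed. In the scene camera, the colour outlines of boards 1, 2 and 4 came out too big, so I used the top camera's positions. These agreed with the networks' points to within about 10 mm, and with the 115 mm spacing.

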